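# Click a tip refill into its rack and lift the shell off

## Task

A refill pack, a clear shell with a plate of pipette tips stuck inside it, only stands on the two spring catches of the tip rack: push it down until the plate clicks home under both catches. Then lift the shell off, leaving the plate down in the rack, and stand it open side down, flat in the shallow white tray. Do not touch the tips or their plate with the gripper, and leave the other things where they are.

Things in the scene. Friction and masses are not known exactly. Their poses are not given: they have to be found in the camera images.
- rack: Grey pipette-tip rack, 127 x 86 mm, in an aluminium corner nest, 150 x 108 mm, screwed to the bench: it cannot move. Origin: centre of the nest's underside, on the bench. x along the rack's length, y across, z up. The rack's rim, on which the tip plate lies when home, is 54 mm above the origin.
- catch_a (a joint): Sprung catch in the middle of the rack's +x end (65 mm from the centre), 30 mm wide, its top 13 mm above the rim. 0 = closed, its nose 2 mm over the plate's end; grows as it is pushed outward (m). A steep lead-in lets the plate push it out by 2 mm on the way down; it then snaps back over the plate's top.
- catch_b (a joint): The same catch at the rack's -x end. Both give at once when the pack is pushed down in the middle with about 5 to 15 N, the most half-way down; a harder push, up to 25 N, does no harm.
- plate_end_a (a point): Middle of the tip plate's +x short end, on its underside; axes as the rack's. The plate is the inner part: white, 116 x 78 x 4 mm, 65 g, with 96 tips whose heads stand 8 mm above it and shafts hang into the rack. At the start it stands on the catches, 11 mm above the rim; home, this point is 54 mm above the rack's origin, up to 1 mm more once the shell is off.
- plate_end_b (a point): The same point on the plate's -x short end. The plate sticks in the shell with about 2 to 3.5 N: if the shell is lifted before the plate is under both catches, the plate comes up too.
- shell_grip (a point): Grasp point of the shell (outer part) on the hand grip upright on its roof: grip 64 mm long in x, 30 wide in y (close the fingers along y), 34 high; this point is on its centre line, 12 mm under its top, 22 above the roof, 40 above the shell's lower edge. Axes as the rack's at the start. Shell: clear, 124 x 84 x 52 mm with grip, 75 g, open below.
- shell: The shell; origin in the middle of its lower edge, z up, x along its length: 66 mm above the bench at the start, 55 when the plate is home, 4 standing in the tray. Its inner feet bear on the plate's corners, so pushing it down pushes the plate down. It is clear of the tips and catches once it is 20 mm higher than when home.
- tray: Shallow white open tray for empty shells, fixed on the bench: 200 mm along x, 160 mm along y, 25 mm high, walls and floor 4 mm. Origin: centre of its underside, on the bench; z up.
- bottle: Bystander: amber glass bottle, 68 mm across, 135 mm high. Origin: centre of its underside.
- tube_rack: Bystander: green tube rack, 75 x 150 mm, holding three upright capped 50 ml tubes, 121 mm high in all. Origin: centre of its underside.
- tip_box: Bystander: closed tip box, 89 x 127 mm, 78 mm high, blue base and clear lid. Origin: centre of its underside.
- pipette: Bystander: white pipette lying along its own y, about 255 mm long, 35 mm high at most. Origin: on the bench under its middle.
Not all that is in view belongs to the job. What is shaped like the rack but orange is not meant.

How it is judged:
By the outcome, as a careful person would: the job done as asked, in the order asked, and still so for the second after the job is handed in, with the robot touching nothing.
It also fails if it takes over 38 s, if anything falls off the work surface, if the arm or the gripper's body presses on something with over 40 N, if the wrist force passes 120 N, or if a joint passes its speed limit or range.

## Robot

A 6-joint arm with a two-finger parallel gripper is mounted at the origin on the work surface. World frame = base frame: x ahead of the robot, y to its left, z up, the work surface at z = 0. Lengths are in mm, angles in rad, forces in N, time in s.
With the tool pointing down it reaches from about 350 to 775 mm from the base axis. Payload 5.5 kg.
Tool frame: the origin (TCP) lies at the very end of the fingers, on their centre line; the grasp point (between the pads) lies 19 mm behind it (r.pinch_z is the distance from the TCP to the grasp point, in mm); z points along the fingers, x is the direction in which the jaws open and shut, and the axes are right-handed (so a half turn about z gives the same grasp; the last joint's range is limited). The gripper opens to 85 mm and grips with 20 to 120 N. Pads are 22 mm wide; open, the fingers measure 114 mm over their backs; the gripper's body (76 mm by 85 mm) begins 54 mm behind the grasp point. The pads swing forward as they close: fully open they stand 13 mm farther back than shut.
Start: joints at [1.163, 0.313, 0.046, 1.304, 0, 1.431], TCP at [152.175, 554.54, 231.323] pointing down, gripper open.
Joint ranges: [-2.76, 2.76], [-0.86, 1.69], [-1.03, 1.26], [-2.2, 2.34], [-1.47, 1.5], [-3.14, 3.14]. Speed limits (rad/s): [2.57, 2.57, 3.14, 3.14, 3.14, 3.14].

## Interface

Orientations are given as a unit quaternion [x, y, z, w].
In Python, from bench import r gives the robot as it stands. The module is installed in compiled form; this text tells all that it offers.
- The arm moves only by the tool step_arm, never from a script. Its argument "increments" is one flat list of numbers, 5 for each row, row after row: the finger opening in mm, from 0 to 85.4, then the shift along the world's x, y, z in units of 40 mm (1.0 is 40 mm), then the turn about the world's z in units of 6 degrees (1.0 is 6 degrees). A call has 1 to 8 rows; each row shifts and turns the commanded pose from where the row before left it; what a row does not reach is not made up. A row lasts 1/10 s, in which the tool goes at most 50 mm and 8.59 degrees, less where a joint would pass 70% of its speed; a pose out of reach is approached as far as the arm can. A call is refused whole if a number of a shift passes 1 or a number of a turn 1, either way. A call with a gripper value outside its range is refused whole. The fingers move at their own pace and stop on an object; "force" is the grip in N (left out, the last holds). Time passes only in rows, so rows that do not move let the fingers close. It gives the time, the measured TCP pose, the force and the opening at its end, in the units of the state.
- r.get_state(): the state, without advancing time (a new reading comes with each control period).
- r.camera(name): name is "scene" or "side" or "wrist"; returns the picture (384x512x3 uint8, red, green, blue); there is no depth.
- r.camera_info(name): a dict with "fx", "fy", "cx", "cy" (pixels), "R" (3x3) and "t" (3): a world point X has camera coordinates R X + t. Camera axes: x right, y down, z forward; pixel columns grow to the right and rows downward; lengths in mm; the calibration is good to about 2 mm. A picture is of the moment at which its call begins: read the wrist's pose just before it. camera_info takes no time and is no camera call; for the wrist camera it gives the pose at the moment of the call.
- r.close_job(): hands the job in, once; it reports no verdict.
Trained networks look in the newest picture that a camera, given by its name, has taken for a name from the list of things; names that differ only in an ending like _2 or _b are one class to them, and where a whole thing is asked for, a point or a joint stands for the part that bears it (a point fixed in the world has none). Each returns a list of dicts, best first, with "score" (0 to 1); they miss things now and then, are a little off and sometimes report something else, mostly with a low value. They report only what shows in the picture. A call takes as long as a camera call. They do not tell look-alikes from the thing itself.
- r.look_for(camera, label): "location" ([x, y, z] in mm, in the coordinates of the camera as it stood for that picture, good to about 4 mm: the middle of the surface that is visible of it).
- r.place_of(camera, label): "location" ([x, y, z] in mm, in the coordinates of the camera as it stood for that picture, good to about 4 mm: a listed point, or the origin of a listed thing).
The state is a dict: "time": time; "joints": joint angles; "joint_vel": joint speeds; "tau": joint torques, N m; "ee_pos": TCP position; "tcp_rot": TCP orientation; "wrist_force": force on the tool from outside, world axes, zero at the start; "ft_torque": the same for the moment, N m; "opening": opening from 0.0 (shut) to 1.0 (fully open).
Only numpy, scipy, OpenCV 4.12 (cv2) and the standard library are available. Lean on these libraries where they do the work, as an engineer would, in place of code of your own. Each camera call takes 0.05 s, during which the arm holds its last target. There are 200 camera calls.

## Working session

There is one attempt and no reset: what is moved stays moved. The work goes in short steps, Python scripts to look and compute and a tool call to move; the robot and the scene stay as the last step left them, time stands still between calls to the robot, and variables do not carry over. Pictures are saved under pics/ and viewed, about 8 in all and at most 12, crops included, and the job is handed in when it is done.

Besides the shell and the picture viewer there is one more tool, called by a JSON object that holds its "op" and its "data". step_arm: Moves the arm, as the interface text tells. Its arguments: {"type":"object","properties":{"increments":{"type":"array"},"force":{"type":"number"}},"required":["increments"]}

```bash
mkdir -p pics; cat > h.py <<'E'
from bench import r
import numpy as np, cv2
def snap(cam,fn=None):
    info=r.camera_info(cam); im=r.camera(cam)
    if fn: cv2.imwrite('pics/'+fn,im[:,:,::-1])
    return im,info
def w(info,p): return np.array(info['R']).T@(np.array(p)-np.array(info['t']))
def px(info,X):
    c=np.array(info['R'])@np.array(X)+np.array(info['t']); return (info['fx']*c[0]/c[2]+info['cx'],info['fy']*c[1]/c[2]+info['cy'])
def find(cam,info,labels,f='place_of',n=3):
    for l in labels:
        for d in getattr(r,f)(cam,l)[:n]:
            X=w(info,d['location']); print(cam,l,round(d['score'],2),X.round(1),np.round(px(info,X)))
E
python3 - <<'E'
from h import *
ims=[]
for c in ['scene','side']:
    im,i=snap(c); ims.append(im)
    find(c,i,['rack','shell_grip','shell','tray','plate_end_a']+(['bottle','tube_rack','tip_box','pipette'] if c=='scene' else []))
cv2.imwrite('pics/a.png',cv2.resize(np.vstack(ims),(512,768))[:,:,::-1][:384]); cv2.imwrite('pics/b.png',ims[1][:,:,::-1])
print(r.get_state())
E
```

```text
scene rack 0.78 [ 5.083e+02 -1.209e+02 -3.000e-01] [215. 201.]
scene rack 0.73 [ 670.7 -326.9   -4.6] [127. 220.]
scene shell_grip 0.61 [ 508.5 -118.3  104.8] [214. 171.]
scene shell 0.58 [ 514.1 -118.6   57. ] [214. 186.]
scene tray 0.91 [513.5 176.5  -1.3] [311. 220.]
scene plate_end_a 0.42 [ 565.4 -118.9   60.7] [207. 194.]
scene bottle 0.72 [700.4  89.5  -1.1] [264. 256.]
scene tube_rack 0.78 [ 709.2 -121.4   -3.9] [187. 242.]
scene tip_box 0.87 [516.2 447.   -1.8] [410. 239.]
scene pipette 0.92 [ 493.8 -433.    -3.3] [129. 183.]
scene pipette 0.16 [ 511.3 -119.6   59.3] [214. 185.]
side rack 0.95 [ 676.9 -330.     2.9] [379. 264.]
side rack 0.87 [ 510.5 -128.3    2. ] [278. 252.]
side shell_grip 0.78 [ 508.5 -124.8   97.8] [278. 225.]
side shell 0.58 [ 510.9 -117.9   67.7] [276. 232.]
side tray 0.82 [ 5.115e+02  1.788e+02 -1.000e-01] [210. 199.]
side tray 0.3 [ 458.3 -130.2   61.5] [264. 246.]
side plate_end_a 0.55 [ 453.9 -129.    62.5] [263. 246.]
{'time': 0.8, 'joints': array([ 1.16338946e+00,  3.13139273e-01,  4.61013063e-02,  1.30356988e+00,
       -3.02267281e-05,  1.43123065e+00]), 'joint_vel': array([-1.41772649e-03,  9.70461794e-05, -2.58242255e-04,  5.47755499e-04,
       -2.42691774e-04,  4.22714805e-05]), 'tau': array([-2.04827324e-03, -4.80389428e+01,  2.98794472e+01, -1.46068905e-04,
       -2.42004589e-04, -4.71321542e-06]), 'ee_pos': array([152.19432043, 554.54780138, 231.35830084]), 'tcp_rot': array([ 7.95188723e-01,  6.06362009e-01,  8.95610301e-05, -3.29861642e-05]), 'wrist_force': array([ 0.14700704, -0.13952037,  0.5265714 ]), 'ft_torque': array([-0.00095085, -0.02807124,  0.01594626]), 'opening': 1.0000081389647377}
```

View pics/a.png

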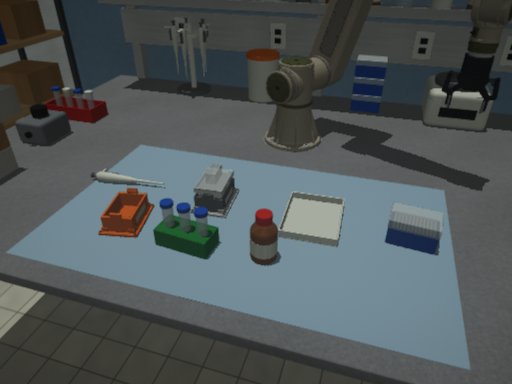

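View pics/b.png

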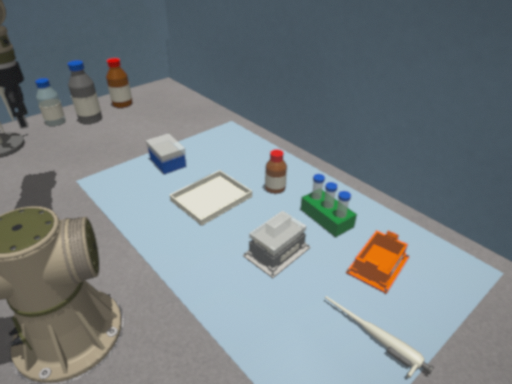

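The meant rack is the grey one carrying the clear shell: about (215,190) in the scene view and (278,245) in the side view. The look-alike is orange, at (127,215) and (380,260). The tray is at (313,217) in the scene view. I'll move above the rack and confirm it from close by.

{"op": "step_arm", "data": {"increments": [85,0.4,-0.9,0.3,0.5,85,0.4,-0.9,0.3,0.5,85,0.4,-0.9,0.3,0.5,85,0.4,-0.9,0.2,0.5,85,0.4,-0.9,0.2,0.5,85,0.4,-0.9,0.2,0,85,0.4,-0.9,0,0,85,0.4,-0.9,0,0]}}

```text
time: 1.6
ee_pos: [280.6, 265.3, 291.9]
tcp_rot: [0.709, 0.705, 0.001, 0.0]
wrist_force: [1.8, -0.6, 0.2]
opening: 0.998
```

{"op": "step_arm", "data": {"increments": [85,0.5,-0.9,0,0,85,0.5,-0.9,0,0,85,0.5,-0.9,0,0,85,0.5,-0.9,0,0,85,0.5,-0.9,0,0,85,0.5,-0.9,0,0,85,0.5,-0.8,0,0,85,0.5,-0.8,0,0]}}

```text
time: 2.4
ee_pos: [440.8, -15.2, 291.6]
tcp_rot: [0.71, 0.705, 0.0, 0.0]
wrist_force: [0.3, 0.0, 0.6]
opening: 0.997
```

{"op": "step_arm", "data": {"increments": [85,0.5,-0.6,0,0,85,0.2,-0.3,0,0,85,0,0,0,0]}}

```text
time: 2.7
ee_pos: [468.8, -50.7, 290.9]
tcp_rot: [0.71, 0.704, -0.0, -0.0]
wrist_force: [-0.2, 0.8, -0.0]
opening: 0.994
```

```bash
python3 - <<'E'
from h import *
s=r.get_state(); print(s['time'],s['ee_pos'],s['tcp_rot'])
im,i=snap('wrist','c.png'); find('wrist',i,['rack','shell_grip','shell','plate_end_a','tray'])
E
```

```text
2.7 [468.77963235 -50.66485523 290.87047597] [ 7.10004685e-01  7.04196863e-01 -1.34273258e-04 -3.26998418e-04]
wrist rack 0.56 [ 670.7 -327.5    2. ] [ 96. 276.]
wrist shell_grip 0.79 [ 508.4 -123.5  105.6] [198. 205.]
wrist shell_grip 0.64 [ 510.  -120.6   59.8] [207. 194.]
wrist shell_grip 0.45 [702.7  91.7  -2.1] [342. 289.]
wrist shell 0.98 [ 511. -120.   61.] [207. 195.]
wrist tray 0.69 [514.6 178.2   2.4] [409. 185.]
```

View pics/c.png

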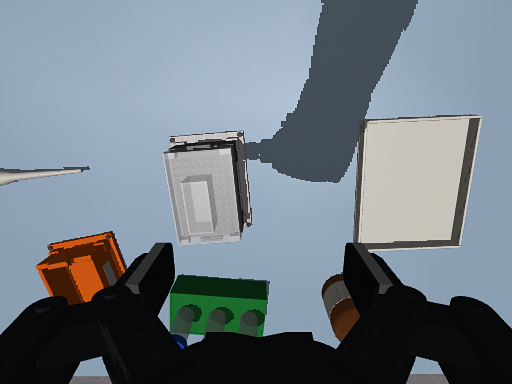

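View c.png: the grey rack with the clear shell and its grip is at (205,195), and the orange look-alike is at (85,265), so it isn't the target. The tray is at (418,182). Next I'll measure the yaws and enlarge the rack.

```bash
python3 - <<'E'
from h import *
i=r.camera_info('wrist'); R=np.array(i['R']); t=np.array(i['t']); C=-R.T@t
def bp(u,v,z):
    d=R.T@np.array([(u-i['cx'])/i['fx'],(v-i['cy'])/i['fy'],1]); return C+d*(z-C[2])/d[2]
for n,z,P in [('roof',84,[(165,153),(233,150),(242,240),(178,243)]),('tray',25,[(361,121),(480,116),(462,246),(356,249)])]:
    Q=np.array([bp(u,v,z)[:2] for u,v in P]); print(n,Q.round(0).tolist(),Q.mean(0).round(1))
    for k in range(4):
        d=Q[(k+1)%4]-Q[k]; print(np.hypot(*d).round(0),np.degrees(np.arctan2(d[1],d[0])).round(1))
im=cv2.imread('pics/c.png'); cv2.imwrite('pics/d.png',cv2.resize(im[120:255,150:260],None,fx=4,fy=4,interpolation=2))
E
```

```text
roof [[450.0, -161.0], [446.0, -79.0], [565.0, -71.0], [569.0, -156.0]] [ 507.5 -116.9]
82.0 92.3
119.0 4.0
85.0 -87.3
120.0 -177.3
tray [[416.0, 91.0], [410.0, 251.0], [605.0, 266.0], [610.0, 102.0]] [510.4 177.5]
161.0 92.1
195.0 4.2
164.0 -88.4
194.0 -176.7
```

View pics/d.png

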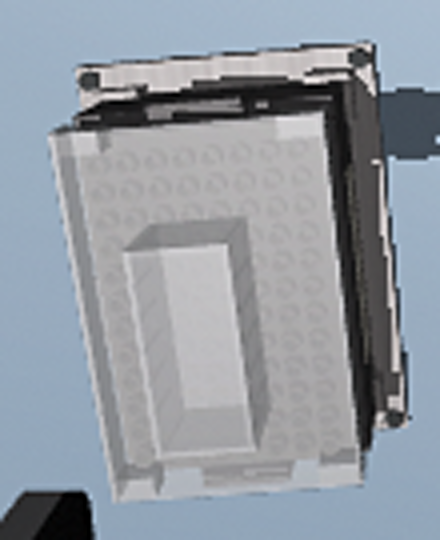

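The crop confirms it: grey rack in its aluminium nest, clear shell with the grip, yaw about +3°. The tray is turned by about the same. I'll go above it and look once more.

{"op": "step_arm", "data": {"increments": [85,0.4,-0.7,-0.5,0.3,85,0.4,-0.7,-0.5,0.25,85,0.2,-0.4,-0.6,0,85,0,0,-0.6,0,85,0,0,-0.3,0,85,0,0,0,0]}}

```text
time: 3.6
ee_pos: [506.7, -120.2, 189.9]
tcp_rot: [0.688, 0.725, -0.001, -0.002]
wrist_force: [-0.5, 0.3, -0.1]
opening: 0.995
```

```bash
python3 - <<'E'
from h import *
s=r.get_state(); print(s['time'],s['ee_pos'],s['tcp_rot'],s['wrist_force'])
im,i=snap('wrist','e.png'); find('wrist',i,['rack','shell_grip','shell'])
E
```

```text
3.6 [ 506.73189278 -120.23371666  189.87270147] [ 6.88286836e-01  7.25436369e-01 -5.68793828e-04 -1.72683666e-03] [-0.4669204   0.34795075 -0.08105384]
wrist rack 0.77 [ 6.724e+02 -3.286e+02 -1.000e-01] [ 94. 286.]
wrist shell_grip 0.55 [ 511.  -126.5  105. ] [251. 203.]
wrist shell 0.87 [ 514.  -119.3   59.3] [259. 192.]
```

View pics/e.png

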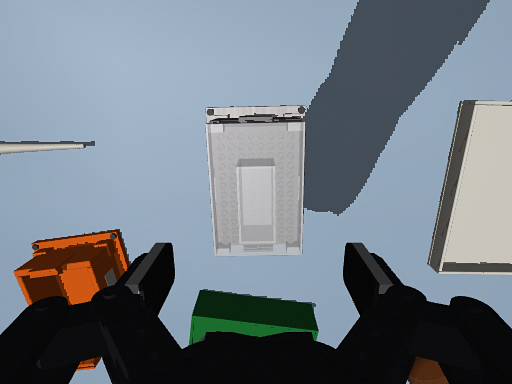

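```bash
python3 - <<'E'
from h import *
i=r.camera_info('wrist'); R=np.array(i['R']); t=np.array(i['t']); C=-R.T@t
def bp(u,v,z):
    d=R.T@np.array([(u-i['cx'])/i['fx'],(v-i['cy'])/i['fy'],1]); return C+d*(z-C[2])/d[2]
for n,z,P in [('roof',84,[(208,123),(304,123),(303,254),(216,254)]),('griptop',118,[(239,168),(272,168),(273,236),(243,238)])]:
    Q=np.array([bp(u,v,z)[:2] for u,v in P]); print(n,Q.round(0).tolist(),Q.mean(0).round(1))
    for k in range(4):
        d=Q[(k+1)%4]-Q[k]; print(np.hypot(*d).round(0),np.degrees(np.arctan2(d[1],d[0])).round(1))
im=cv2.imread('pics/e.png'); cv2.imwrite('pics/f.png',cv2.resize(im[100:265,195:315],None,fx=3.5,fy=3.5,interpolation=2))
E
```

```text
roof [[453.0, -167.0], [449.0, -87.0], [571.0, -76.0], [575.0, -159.0]] [ 511.8 -122.3]
80.0 93.0
123.0 5.2
83.0 -86.9
123.0 -176.3
griptop [[482.0, -138.0], [481.0, -113.0], [537.0, -108.0], [540.0, -133.0]] [ 510.3 -123.1]
25.0 93.1
56.0 4.6
24.0 -82.7
58.0 -174.9
```

View pics/f.png

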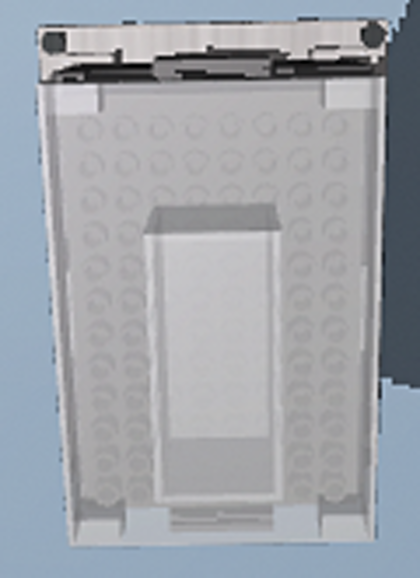

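{"op": "step_arm", "data": {"increments": [85,0.1,-0.06,-0.6,0.1,85,0,0,-0.7,0,85,0,0,-0.6,0,85,0,0,-0.4,0,85,0,0,-0.2,0,85,0,0,-0.05,0,45,0,0,0,0], "force": 40}}

```text
time: 4.5
ee_pos: [512.8, -124.0, 90.2]
tcp_rot: [0.685, 0.729, 0.0, 0.001]
wrist_force: [-0.5, -0.1, 0.2]
opening: 0.854
```

{"op": "step_arm", "data": {"increments": [30,0,0,0,0,20,0,0,0,0,15,0,0,0,0,15,0,0,0,0], "force": 40}}

```text
time: 4.9
ee_pos: [512.6, -123.9, 89.9]
tcp_rot: [0.685, 0.729, 0.0, 0.0]
wrist_force: [0.6, 1.5, 2.8]
opening: 0.342
```

Gripped: the opening is about 29 mm on the 30 mm grip. Now I'll push down slowly.

{"op": "step_arm", "data": {"increments": [15,0,0,0,0,15,0,0,-0.05,0,15,0,0,-0.05,0,15,0,0,-0.05,0,15,0,0,0,0], "force": 70}}

```text
time: 5.4
ee_pos: [512.4, -124.0, 83.6]
tcp_rot: [0.685, 0.729, 0.0, 0.0]
wrist_force: [0.2, 0.6, 1.6]
opening: 0.338
```

{"op": "step_arm", "data": {"increments": [15,0,0,-0.05,0,15,0,0,-0.05,0,15,0,0,-0.03,0,15,0,0,0,0]}}

```text
time: 5.8
ee_pos: [512.6, -123.9, 80.7]
tcp_rot: [0.685, 0.729, 0.0, 0.001]
wrist_force: [-6.0, 4.0, 21.8]
opening: 0.334
```

```bash
python3 - <<'E'
from h import *
s=r.get_state(); print(s['ee_pos'],s['wrist_force'],s['ft_torque'])
im,i=snap('wrist'); find('wrist',i,['shell_grip','shell','plate_end_a'])
im2,i2=snap('side'); find('side',i2,['shell_grip','shell','plate_end_a','catch_a'])
im3,i3=snap('scene'); find('scene',i3,['shell_grip','shell','plate_end_a','catch_a'])
def cr(im,i,s):
    u,v=map(int,px(i,[511,-123,60])); return cv2.resize(im[v-s:v+s,u-s:u+s],(400,400),interpolation=2)
cv2.imwrite('pics/g.png',np.hstack([cr(im2,i2,45),cr(im3,i3,45)])[:,:,::-1])
cv2.imwrite('pics/gw.png',im[:,:,::-1])
E
```

```text
[ 512.58093074 -123.87943092   80.66021719] [-6.01313213  3.98651899 21.82344113] [ 0.17769098  1.14296678 -0.13039191]
wrist shell_grip 0.56 [ 507.5 -125.3   92.2] [257. 249.]
wrist shell 0.88 [ 511.7 -122.5   52.7] [261. 225.]
side shell_grip 0.59 [ 509.7 -122.8   90. ] [278. 227.]
side shell 0.89 [ 508.2 -121.9   57.7] [276. 236.]Traceback (most recent call last):
  File "<stdin>", line 4, in <module>
  File "h.py", line 12, in find
    for d in getattr(r,f)(cam,l)[:n]:
             ~~~~~~~~~~~~^^^^^^^
ValueError: it knows: bottle, pipette, plate_end, rack, shell, shell_grip, tip_box, tray, tube_rack
```

```bash
python3 - <<'E'
from h import *
im2,i2=snap('side'); im3,i3=snap('scene'); im,i=snap('wrist')
def cr(im,i,s):
    u,v=map(int,px(i,[511,-123,60])); return cv2.resize(im[v-s:v+s,u-s:u+s],(400,400),interpolation=2)
cv2.imwrite('pics/g.png',np.vstack([np.hstack([cr(im2,i2,40),cr(im3,i3,35)]),cv2.resize(im[60:260,156:356],(400,400))[:200].repeat(2,axis=1)[:200]])[:,:,::-1])
E
```

```text
(no output)
```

View pics/g.png

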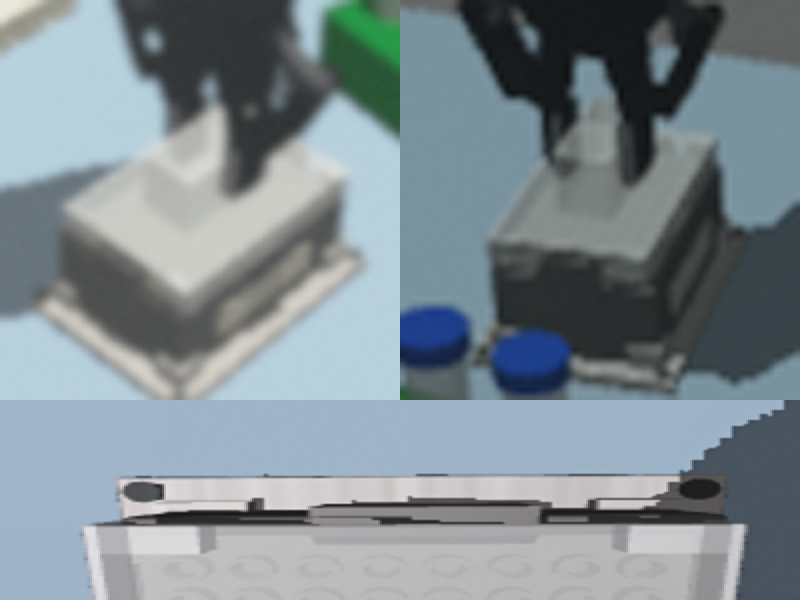

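About 22 N at a hard stop is well above the catches' 15 N, and the networks put the shell at 53–58 mm (home is 55). So it's home; I'll lift gently and watch the force.

{"op": "step_arm", "data": {"increments": [15,0,0,0.04,0,15,0,0,0.03,0]}}

```text
time: 6.55
ee_pos: [512.4, -124.0, 81.2]
tcp_rot: [0.685, 0.729, 0.0, 0.0]
wrist_force: [1.3, -0.5, -0.5]
opening: 0.339
```

{"op": "step_arm", "data": {"increments": [15,0,0,0.05,0,15,0,0,0.05,0]}}

```text
time: 6.75
ee_pos: [511.4, -123.6, 84.0]
tcp_rot: [0.685, 0.729, -0.0, -0.001]
wrist_force: [0.3, -0.4, -0.7]
opening: 0.337
```

{"op": "step_arm", "data": {"increments": [15,0,0,0.1,0,15,0,0,0.15,0,15,0,0,0.2,0,15,0,0,0.2,0,15,0,0,0,0]}}

```text
time: 7.25
ee_pos: [513.2, -124.3, 112.7]
tcp_rot: [0.685, 0.729, 0.001, 0.001]
wrist_force: [0.7, -0.2, -0.2]
opening: 0.335
```

```bash
python3 - <<'E'
from h import *
s=r.get_state(); print(s['ee_pos'],s['wrist_force'],s['ft_torque'])
im2,i2=snap('side'); find('side',i2,['shell_grip','shell','plate_end'])
im3,i3=snap('scene'); find('scene',i3,['shell_grip','shell','plate_end'])
im,i=snap('wrist'); find('wrist',i,['shell_grip','shell','plate_end'])
def cr(im,i,s):
    u,v=map(int,px(i,[511,-123,70])); return cv2.resize(im[v-s:v+s,u-s:u+s],(400,400),interpolation=2)
cv2.imwrite('pics/h.png',np.hstack([cr(im2,i2,40),cr(im3,i3,35)])[:,:,::-1])
E
```

```text
[ 513.23875957 -124.27228542  112.66111489] [ 0.71637625 -0.18874831 -0.18485516] [ 0.02930867  0.00847816 -0.01968293]
side shell_grip 0.96 [ 510.7 -125.8  120.7] [279. 218.]
side shell 0.7 [ 510.2 -122.    89.2] [277. 227.]
side shell 0.42 [ 714.8 -114.5    2. ] [325. 217.]
side plate_end 0.67 [ 562.  -119.2   58.1] [290. 226.]
side plate_end 0.64 [ 450.4 -124.3   56.8] [260. 247.]
scene shell 0.74 [ 510.1 -120.5   78.1] [214. 179.]
scene plate_end 0.69 [699.1  90.8   1.5] [264. 255.]
scene plate_end 0.65 [ 560.8 -112.9   49.6] [210. 197.]
scene plate_end 0.65 [ 446.9 -123.7   52.3] [221. 176.]
wrist shell_grip 0.9 [ 506.6 -126.7  123.4] [254. 249.]
wrist shell 0.83 [ 511.6 -124.2   79.3] [259. 224.]
```

View pics/h.png

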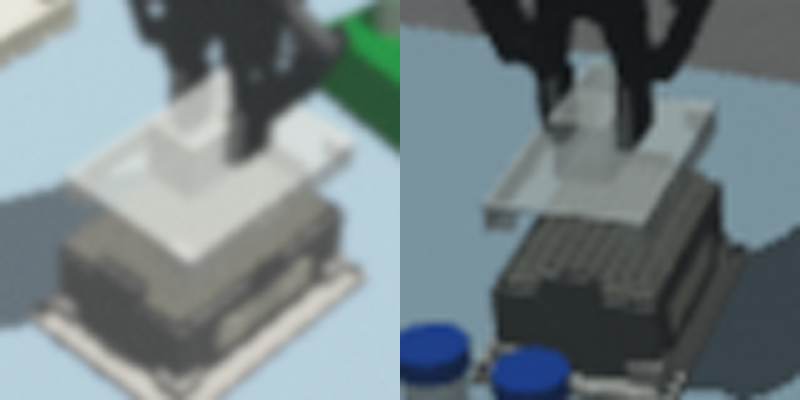

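The shell is clear at about 87 mm. The plate with its tips stayed in the rack, both ends reading about 50–58 mm against 54. Now to the tray.

{"op": "step_arm", "data": {"increments": [15,0,0.4,0.2,0,15,0,0.8,0,0,15,0,0.9,0,0,15,0,0.9,0,0,15,0,0.9,0,0,15,0,0.9,0,0,15,0,0.9,0,0,15,0,0.8,0,0]}}

```text
time: 8.65
ee_pos: [511.6, 138.7, 119.5]
tcp_rot: [0.684, 0.729, 0.0, -0.0]
wrist_force: [0.1, 0.8, -1.1]
opening: 0.339
```

{"op": "step_arm", "data": {"increments": [15,0,0.6,0,0,15,0,0.4,0,0,15,0,0,0,0,15,0,0,0,0]}}

```text
time: 9.05
ee_pos: [512.0, 176.2, 119.0]
tcp_rot: [0.685, 0.729, -0.0, 0.0]
wrist_force: [-0.2, 0.3, -1.7]
opening: 0.338
```

```bash
python3 - <<'E'
from h import *
s=r.get_state(); print(s['time'],s['ee_pos'],s['tcp_rot'],s['wrist_force'])
im,i=snap('wrist','k.png'); find('wrist',i,['shell','tray'])
im,i=snap('side'); find('side',i,['shell','tray'])
E
```

```text
9.05 [511.97127585 176.23356996 119.02390757] [ 6.84569604e-01  7.28947478e-01 -1.55249679e-04  8.61997613e-05] [-0.21531489  0.29765917 -1.70125189]
wrist shell 0.56 [511.  181.1  90.7] [267. 225.]
side shell 0.56 [509.5 178.6  93.7] [207. 174.]
side tray 0.93 [ 5.134e+02  1.778e+02 -1.000e-01] [211. 199.]
```

View pics/k.png

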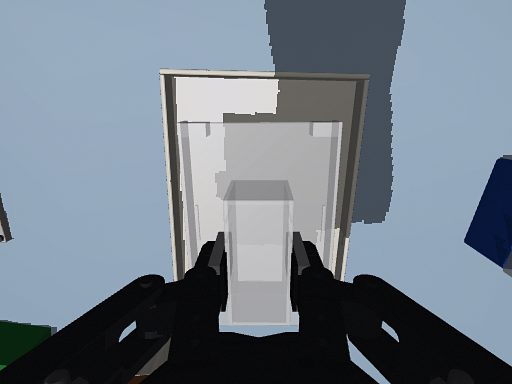

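The wrist view shows the shell square and well inside the tray walls (165–365 px). Lowering, with a slow end.

{"op": "step_arm", "data": {"increments": [15,0,0,-0.4,0,15,0,0,-0.6,0,15,0,0,-0.5,0,15,0,0,-0.3,0,15,0,0,-0.2,0,15,0,0,-0.08,0,15,0,0,0,0]}}

```text
time: 10.05
ee_pos: [512.4, 176.1, 35.8]
tcp_rot: [0.685, 0.729, 0.0, 0.0]
wrist_force: [0.8, 0.6, -0.8]
opening: 0.337
```

{"op": "step_arm", "data": {"increments": [15,0,0,-0.03,0,15,0,0,-0.03,0,15,0,0,-0.03,0,15,0,0,0,0]}}

```text
time: 10.45
ee_pos: [512.2, 176.2, 32.3]
tcp_rot: [0.685, 0.729, 0.0, 0.0]
wrist_force: [-0.4, 0.4, -1.0]
opening: 0.337
```

{"op": "step_arm", "data": {"increments": [15,0,0,-0.03,0,15,0,0,0,0]}}

```text
time: 10.65
ee_pos: [512.1, 176.2, 30.8]
tcp_rot: [0.685, 0.729, -0.0, -0.0]
wrist_force: [0.2, 0.3, -0.7]
opening: 0.338
```

{"op": "step_arm", "data": {"increments": [15,0,0,-0.03,0,15,0,0,0,0]}}

```text
time: 10.85
ee_pos: [512.3, 176.2, 30.2]
tcp_rot: [0.685, 0.729, 0.0, 0.0]
wrist_force: [-2.6, 0.2, 3.5]
opening: 0.337
```

Contact at the expected height. Opening and retreating straight up.

{"op": "step_arm", "data": {"increments": [15,0,0,-0.01,0,32,0,0,0,0,36,0,0,0,0,45,0,0,0,0,60,0,0,0,0,80,0,0,0,0,80,0,0,0,0]}}

```text
time: 11.55
ee_pos: [512.2, 176.1, 29.2]
tcp_rot: [0.685, 0.729, 0.0, -0.0]
wrist_force: [-0.9, -0.5, 0.6]
opening: 0.935
```

{"op": "step_arm", "data": {"increments": [80,0,0,0.3,0,80,0,0,0.6,0,80,0,0,0.9,0,80,0,0,1,0,80,0,0,0.9,0,80,0,0,0.5,0,80,0,0,0.3,0,80,0,0,0,0]}}

```text
time: 12.35
ee_pos: [513.1, 176.3, 211.5]
tcp_rot: [0.685, 0.729, 0.001, 0.001]
wrist_force: [0.2, -0.1, 0.1]
opening: 0.94
```

```bash
python3 - <<'E'
from h import *
s=r.get_state(); print(s['time'],s['ee_pos'],s['opening'],s['wrist_force'])
im,i=snap('wrist'); find('wrist',i,['shell','shell_grip','tray'])
im2,i2=snap('side'); find('side',i2,['shell','shell_grip','tray','plate_end','tube_rack','bottle'])
im3,i3=snap('scene'); find('scene',i3,['shell','plate_end'])
def cr(im,i,s):
    u,v=map(int,px(i,[511,-123,60])); return cv2.resize(im[v-s:v+s,u-s:u+s],(384,384),interpolation=2)
cv2.imwrite('pics/m.png',np.hstack([cv2.resize(im[:,64:448],(384,384)),cr(im3,i3,40)])[:,:,::-1])
E
```

```text
12.35 [513.13025984 176.31725924 211.45085956] 0.9398737888353542 [ 0.16848267 -0.06508149  0.0581574 ]
wrist shell 0.7 [513.4 179.4   2.7] [261. 167.]
wrist shell_grip 0.58 [508.5 174.   43.9] [257. 170.]
wrist shell_grip 0.46 [521.9 440.3  -1.6] [467. 186.]
side shell 0.88 [509.2 178.1   4.5] [209. 198.]
side shell_grip 0.74 [511.4 173.3  38.2] [210. 190.]
side tray 0.71 [511.1 176.4   0.6] [210. 199.]
side plate_end 0.9 [ 450.  -125.9   52. ] [261. 249.]
side plate_end 0.79 [ 562.8 -117.8   56.5] [290. 226.]
side tube_rack 0.88 [ 7.137e+02 -1.181e+02  7.000e-01] [325. 218.]
side bottle 0.81 [701.4  85.8  -1.1] [274. 188.]
scene shell 0.57 [5.110e+02 1.783e+02 4.000e-01] [312. 219.]
scene plate_end 0.97 [ 563.  -113.2   51.9] [210. 197.]
scene plate_end 0.67 [ 447.5 -123.7   54.4] [221. 176.]
```

View pics/m.png

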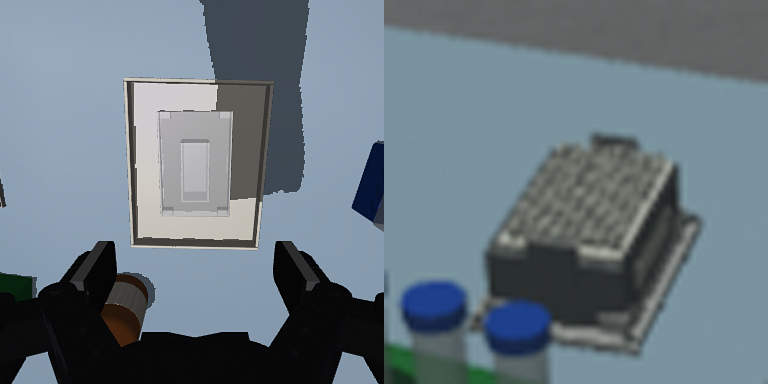

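The shell stands flat in the tray, and the plate is level in the rack (−x end 52/54 mm, +x end 56/52 mm; home is 54). Nothing else has moved, so I'm handing in.

```bash
python3 -c "
from bench import r
print(r.close_job())"
```

```text
the job is handed in; nothing more can be done
None
```

The job is done and handed in after about 12.5 s. I gripped the shell's grip, pushed the pack down to a hard stop at about 22 N, lifted the shell off and stood it in the white tray.

**Plate:** it stayed in the rack when the shell was lifted. Its ends read 52–57 mm over two views, against 54 mm when home. The picture shows it level.

**Push:** the gripper went down only about 9 mm of the expected 11 mm. I took the pack as home because 22 N is well above what the catches need, the networks placed the shell at 53–58 mm, and the plate stayed down afterwards. I did not see the catch noses over the plate directly.

**Shell:** it stands open side down, flat and well inside the tray. Its lower edge reads about 0–4.5 mm, against 4 mm expected; the first contact force came with it at about that height.

**Other things:** the bottle and tube rack read where they were, within the networks' accuracy. I did not measure the tip box and pipette again.

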